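Seat a stone in its cradle and stamp the mason's mark

ROBOT

A 6-joint arm with a two-finger parallel gripper is mounted at the origin on the work surface. World frame = base frame: x ahead of the robot, y to its left, z up, the work surface at z = 0. Lengths are in mm, angles in rad, forces in N, time in s.
With the tool pointing down it reaches from about 350 to 875 mm from the base axis. Payload 4.2 kg.
Tool frame: the origin (TCP) lies between the finger pads; the fingertips stand 14 mm ahead of it and the grasp point (between the pads) lies 5 mm behind it; z points along the fingers, y is the line along which they close (so a half turn about z gives the same grasp; the last joint's range is limited). The gripper opens to 85 mm and grips with 20 to 120 N. Pads are 22 mm wide; open, the fingers measure 114 mm over their backs; the gripper's body (76 mm by 85 mm) begins 54 mm behind the grasp point. The pads swing forward as they close: fully open they stand 13 mm farther back than shut.
Start: joints at [1.442, 0.385, 0.008, 0, -1.194, -0.259], TCP at [236.312, 578.581, 245.312] pointing down, gripper open.
Joint ranges: [-3.14, 3.14], [-1.21, 2.06], [-1.07, 1.41], [-3.16, 2.05], [-2.99, -0.16], [-3.1, 3.1]. Speed limits (rad/s): [2.79, 2.79, 3.14, 3.14, 3.14, 3.14].

INTERFACE

Orientations are given as a unit quaternion [x, y, z, w].
In Python, from bench import * gives the robot as it stands.
- The arm moves only by the tool carry_out, never from a script. Its argument "motion" is a list of rows, each a list of 7 numbers: the turn, a rotation vector about the tool's x, y, z in rad, then the shift along the tool's x, y, z in mm, then the opening, from -1 (shut) to 1 (fully open), so that 0 is half open. A call has 1 to 5 rows; each row is the pose to reach, as a shift and turn from the pose commanded when the call began, along the tool's axes at that moment; what a row does not reach only later rows make up. A row lasts 1/8 s, in which the tool goes at most 62.5 mm and 10.7 degrees, less where a joint would pass 70% of its speed; a pose out of reach is approached as far as the arm can. A call with a gripper value outside its range is refused whole. The fingers move at their own pace and stop on an object; the grip force is fixed at half the most. Time passes only in rows, so rows that repeat a pose let the fingers close. It gives the time, the measured TCP pose, the force, the opening and the grip force at its end, in the units of the state.
- read_state(): the state, without advancing time (a new reading comes with each control period).
- get_image(name): name is "scene" or "top"; returns a dict with "color" (400x640x3 uint8, blue, green, red), "mtx" (3x3 intrinsics, pixels), "k1" (the pictures are not rectified: a ray, as slopes to the right and down, at radius r is drawn at 1 + k1 r^2 times it, then the intrinsics apply), "position" and "orientation" of the camera in the world. Camera axes: x right, y down, z forward; pixel columns grow to the right and rows downward; lengths in mm; the calibration is good to about 2 mm. A picture is of the moment at which its call begins. There is no depth.
- job_done(): hands the job in; it is judged then, once.
The state is a dict: "clock": time; "joints": joint angles; "joint_vel": joint speeds; "joint_efforts": joint torques, N m; "position": TCP position; "ee_rot": TCP orientation; "contact_force": force on the tool from outside, world axes, zero at the start; "wrist_torque": the same for the moment, N m; "gripper_width": finger opening in mm; "grasp_force": force on a finger pad.
Only numpy, scipy, OpenCV 4.12 (cv2) and the standard library are available. Lean on these libraries where they do the work, as an engineer would, in place of code of your own. Each camera call takes 0.05 s, during which the arm holds its last target. There are 200 camera calls.

TASK

Lower the carved stone gently into the T-shaped pocket of the wooden cradle, grape nose in the narrow end, until it sits flat on the pocket floor, and let go of it. Then take the red-handled marking stamp, press it upright and firmly (about 10 newtons) inside the square outlined on top of the seated stone, without striking or dragging it, lift it straight off and stand it back upright in its holder, released. Leave the other tools and stones where they are.

Things in the scene. Friction and masses are not known exactly. Their poses are not given: they have to be found in the camera images.
- stone: Loose pale limestone piece, 0.55 to 0.8 kg, T-shaped from above, standing on the bench. Main block 90 mm (x) by 56 mm (y) by 52 mm high, with vertical sides; at its +x end a nose 30 mm long (x = 45 to 75 mm), 30 mm wide and 34 mm high, with carved grapes on it up to 51 mm high. Origin: underside, centre of the main block. z up, x towards the nose. Grip it across y by the main block, fingertips at least 17 mm above its underside so that they stay above the cradle's walls.
- stone_nose (a point): Point on the stone at its underside, on the outer end of the nose, 75 mm from the stone's origin along its x.
- stone_mark (a point): Point on the stone's flat top, 52 mm straight above the stone's origin: the centre of the dark square outline, 44 mm by 44 mm, that the stamp must land in. Axes as the stone's.
- pocket (a point): Centre of the main part of the pocket floor in the fixed wooden cradle (170 x 116 x 22 mm). The floor lies 8 mm above the bench, the walls' tops 14 mm above the floor. The pocket has the stone's T outline with 2.5 mm free on every side; x points to its narrow end (for the nose), z up. When the stone is seated its origin and axes coincide with this point's.
- stand: Fixed dark wooden stamp holder, 90 x 90 x 20 mm, with a square hole 37 x 37 mm, 12 mm deep, in the middle of its top (hole floor 8 mm above the bench). Origin: underside centre. z up.
- stamp: Loose hand stamp, about 0.22 kg, 113 mm tall, standing upright in the holder's hole. Origin: centre of its flat underside; z up along the handle. Round brass foot 30 mm across and 12 mm high on a sprung steel neck 18 mm across, then a square red handle 26 x 26 mm with faces along x and y, from 32 to 112 mm above the underside.
- stamp_foot: The stamp's sprung brass foot. Origin: centre of its flat underside, the same point as the stamp's origin while it is not pressed. Under load it starts to give at 3 N and then sinks 1 mm towards the handle for each further newton, up to a firm stop at 8 mm (11 N). The stamp marks at a push of more than 6 N (the stamp's weight alone, 2 N, is not enough); over 45 N would chip the stone.
- chisel: Bystander: loose steel stone chisel, 200 mm long, 20 mm high, lying on the bench nearest the robot. Origin: underside of its middle.
- mallet: Bystander: loose round steel mallet with a wooden handle, 200 mm long, 66 mm high, lying at the back. Origin: underside, where head and handle meet.
- brush: Bystander: loose dusting brush, 190 mm long, lying at the back right. Origin: underside of its middle.
- carving: Bystander: loose carved sandstone block 100 x 85 x 85 mm at the back left. Origin: underside centre.
- offcut: Bystander: loose stone offcut 120 x 70 x 45 mm at the far left. Origin: underside centre.
- pot: Bystander: loose blue pot 90 mm across with chisels standing in it, about 200 mm high in all, at the far right. Origin: underside centre.
- cradle: The fixed wooden cradle itself, 170 x 116 x 22 mm. Origin: on the bench, 8 mm straight below pocket, axes the same; it reaches from x = -70 to 100 mm and y = -58 to 58 mm.
There are look-alikes about, which are no part of the job. Leave any green or yellow look-alike of the stone alone.

How it is judged:
By the outcome, as a careful person would: the job done as asked, in the order asked, and still so for the second after the job is handed in, with the robot touching nothing.
It also fails if it takes over 72 s, if anything falls off the work surface, if the arm or the gripper's body presses on something with over 40 N, if the wrist force passes 120 N, or if a joint passes its speed limit or range.

## Working session

There is one attempt and no reset: what is moved stays moved. The work goes in short steps, Python scripts to look and compute and a tool call to move; the robot and the scene stay as the last step left them, time stands still between calls to the robot, and variables do not carry over. Pictures are saved under pics/ and viewed, at most 10 in all, crops included, and the job is handed in when it is done.

Besides the shell and the picture viewer there is one more tool, called as name([rows], argument=value, ...), one row to a line, values as JSON. carry_out: Moves the arm, as the interface text tells. Its arguments: {"type":"object","properties":{"motion":{"type":"array"}},"required":["motion"]}

```bash
mkdir -p pics; python3 - <<'E'
from bench import *
import cv2
for n in("scene","top"):
    g=get_image(n); cv2.imwrite(f"pics/{n}0.png",g["color"]); print(n,g["mtx"],g["k1"],g["position"],g["orientation"])
print(read_state())
E
```

```text
scene [[471.09133534   0.         325.85881492]
 [  0.         471.09133534 200.19237369]
 [  0.           0.           1.        ]] 0.011999073681494724 [1353.94731024  370.04991646 1238.8202737 ] [ 0.51017105  0.79843645 -0.27324612 -0.16601593]
top [[513.09793309   0.         320.90672564]
 [  0.         513.09793309 198.3353089 ]
 [  0.           0.           1.        ]] -0.1264821705828854 [ 304.64958986   -6.73907926 1521.99502475] [ 0.70513134 -0.70368176  0.06409879 -0.05927157]
{'clock': 0.1, 'joints': array([ 1.44157030e+00,  3.85480105e-01,  6.74023094e-03, -4.04840632e-04,
       -1.19397994e+00, -2.58626505e-01]), 'joint_vel': array([-0.00191263, -0.00271133,  0.00335834,  0.00223846,  0.00046043,
       -0.00124359]), 'joint_efforts': array([-3.73972143e-04, -3.93320847e+01,  1.88928437e+01,  4.19795662e+00,
       -2.59537970e-03,  5.14965691e-06]), 'position': array([236.16395991, 578.12949305, 244.32642923]), 'ee_rot': array([ 9.81240295e-01, -1.92786209e-01, -1.25571721e-04,  9.71894772e-04]), 'contact_force': array([-0.30514712,  0.52676893, -0.00486885]), 'wrist_torque': array([-0.01385968,  0.03515459, -0.03744152]), 'grasp_force': 0.0, 'gripper_width': 85.55439967810896}
```

View pics/top0.png

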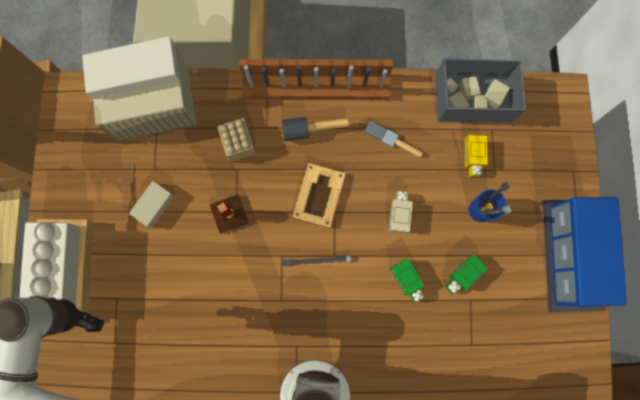

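View pics/scene0.png

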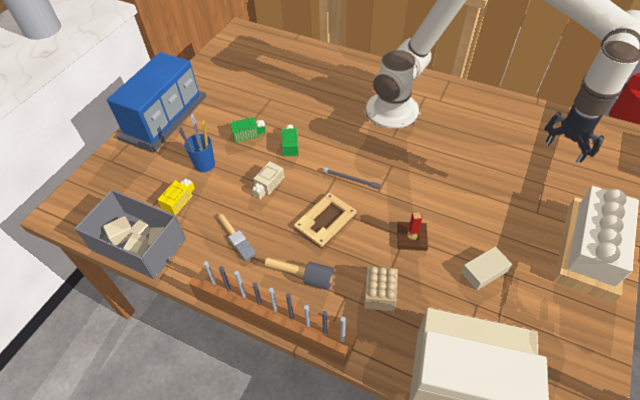

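Candidates, in the top view: the pale stone at (401,213) with its nose towards (402,195), green at (407,279) and (467,273), and yellow at (476,152). I choose the pale one. The cradle is at (320,195), the holder with the red stamp at (229,213). Next is a close crop of the stone, cradle and stamp with masks.

```bash
cat > h.py <<'E'
from bench import *
import numpy as np, cv2
from scipy.spatial.transform import Rotation as R
class Cam:
    def __init__(s,n):
        g=get_image(n); s.im=g["color"]; s.K=np.array(g["mtx"]); s.d=np.array([g["k1"],0,0,0.]); s.p=np.array(g["position"]); s.R=R.from_quat(g["orientation"]).as_matrix()
    def plane(s,uv,z):
        q=cv2.undistortPoints(np.array(uv,float).reshape(-1,1,2),s.K,s.d).reshape(-1,2)
        r=np.c_[q,np.ones(len(q))]@s.R.T
        return s.p+r*((z-s.p[2])/r[:,2])[:,None]
    def proj(s,X):
        X=np.array(X,float).reshape(-1,3)
        return cv2.projectPoints((X-s.p)@s.R,np.zeros(3),np.zeros(3),s.K,s.d)[0].reshape(-1,2)
def crop(im,u0,v0,u1,v1,k): return cv2.resize(im[v0:v1,u0:u1],None,fx=k,fy=k,interpolation=cv2.INTER_CUBIC)
E
python3 - <<'E'
from h import *
t=Cam("top"); s=Cam("scene")
a=crop(t.im,200,155,430,245,3.4); b=crop(s.im,240,150,440,260,3.4)
w=max(a.shape[1],b.shape[1]); P=lambda x:cv2.copyMakeBorder(x,0,0,0,w-x.shape[1],0)
a=crop(t.im,200,155,430,245,2.8) if 0 else a
o=np.vstack([P(a) if a.shape[1]==w else cv2.copyMakeBorder(a,0,0,0,w-a.shape[1],0),P(b)])
o=cv2.resize(o,None,fx=min(1,600/o.shape[0]),fy=min(1,600/o.shape[0]));cv2.imwrite("pics/crop1.png",o); print(o.shape)
for n,c in(("top",t),("scene",s)):
    h=cv2.cvtColor(c.im,cv2.COLOR_BGR2HSV)
    for lab,(u,v) in dict(stone=(401,213),frame=(300,205),stand=(222,224)).items() if n=="top" else dict(stone=(272,178),frame=(303,222),stand=(405,240)).items(): print(n,lab,h[v,u])
E
```

```text
(600, 690, 3)
top stone [ 24  62 202]
top frame [ 19 133 209]
top stand [ 12 179  77]
scene stone [ 23  53 225]
scene frame [ 21 102 242]
scene stand [ 11 144  99]
```

View pics/crop1.png

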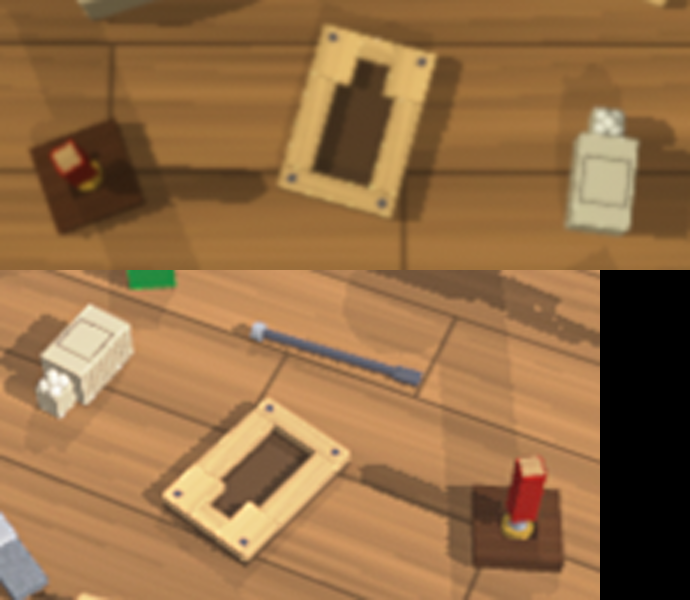

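The crop confirms the choice. The pale stone has its grapes at crop (607,122) and the square mark at (605,181). The pocket's narrow end is at (372,70), and the stamp stands tilted only by perspective at (68,157). Next I measure these.

```bash
cat > meas.py <<'E'
from h import *
def rect(P): # min-area rect of xy points -> centre, size, angle of long side
    (cx,cy),(a,b),ang=cv2.minAreaRect(P[:,:2].astype(np.float32))
    if a<b: a,b,ang=b,a,ang+90
    return np.round([cx,cy,a,b,(ang+90)%180-90],1)
def up(c,u0,v0,u1,v1,k=6): return crop(c.im,u0,v0,u1,v1,k),(lambda q:(np.array(q,float).reshape(-1,2)+.5)/k-.5+[u0,v0])
def blob(m):
    c=cv2.findContours(m,cv2.RETR_EXTERNAL,cv2.CHAIN_APPROX_NONE)[0]; return max(c,key=cv2.contourArea)
def marks(c,box,z,lo=30,hi=52):
    im,f=up(c,*box); g=cv2.cvtColor(im,cv2.COLOR_BGR2GRAY)
    out=[]
    for C in (4,7,10,14):
        m=cv2.adaptiveThreshold(g,255,cv2.ADAPTIVE_THRESH_MEAN_C,cv2.THRESH_BINARY,61,-0+C)
        for q in cv2.findContours(m,cv2.RETR_LIST,cv2.CHAIN_APPROX_NONE)[0]:
            if cv2.contourArea(q)<500: continue
            r=rect(c.plane(f(q),z))
            if lo<r[3] and r[2]<hi and r[2]/r[3]<1.25: out.append((C,r))
    return out
def hsv(c,box,lo,hi):
    im,f=up(c,*box); m=cv2.inRange(cv2.cvtColor(im,cv2.COLOR_BGR2HSV),lo,hi); return f(blob(m)),m,f
E
python3 - <<'E'
from meas import *
t=Cam("top"); s=Cam("scene")
for n,c,b in(("top",t,(380,180,425,240)),("scene",s,(245,155,295,205))):
    for o in marks(c,b,52): print(n,"mark",*o)
for n,c,b in(("top",t,(285,155,355,235)),("scene",s,(285,185,365,255))):
    lo,hi=((14,90,150),(30,180,255)) if n=="top" else ((18,60,200),(30,135,255))
    q,m,f=hsv(c,b,lo,hi); print(n,"cradle",rect(c.plane(q,22)))
    d=cv2.findContours(m,cv2.RETR_CCOMP,cv2.CHAIN_APPROX_NONE); 
    for k,h in zip(d[0],d[1][0]):
        if h[3]>=0 and cv2.contourArea(k)>1500: print("  hole",rect(c.plane(f(k),22)))
for n,c,b in(("top",t,(205,190,255,235)),("scene",s,(385,205,440,258))):
    q,m,f=hsv(c,b,(0,60,20),(18,220,75) if n=="top" else (14,255,125)); print(n,"stand",rect(c.plane(cv2.convexHull(np.float32(q)).reshape(-1,2),20)))
    cv2.imwrite(f"pics/m_{n}.png",m)
E
```

```text
scene mark 7 [ 518.5 -250.1   51.9   47.3   -7.1]
top cradle [588.8  12.8 176.9 167.2 -16.1]
  hole [580.4  -9.7 125.7  62.4 -15.8]
scene cradle [584.9 -10.2 169.6 119.9 -15.9]
  hole [583.2  -9.8 133.4  68.  -14.3]
top stand [527.1 242.  112.8  91.5 -68.6]
scene stand [528.6 236.5 132.  128.8  23.4]
```

```bash
python3 - <<'E'
from meas import *
t=Cam("top"); s=Cam("scene")
def lab(c,u0,v0,u1,v1,k):
    o=crop(c.im,u0,v0,u1,v1,k)
    for u in range(-(-u0//10)*10,u1,10): cv2.putText(o,str(u),(int((u-u0+.5)*k)-8,8),0,.3,(0,255,255),1); cv2.line(o,(int((u-u0+.5)*k),10),(int((u-u0+.5)*k),14),(0,255,255),1)
    for v in range(-(-v0//10)*10,v1,10): cv2.putText(o,str(v),(0,int((v-v0+.5)*k)+3),0,.3,(0,255,255),1); cv2.line(o,(20,int((v-v0+.5)*k)),(25,int((v-v0+.5)*k)),(0,255,255),1)
    return o
W=np.zeros((600,800,3),np.uint8)
def put(o,x,y): W[y:y+o.shape[0],x:x+o.shape[1]]=o
put(lab(t,290,160,350,230,5),0,0)      #300x350
put(lab(t,384,185,420,235,6),305,0)    #216x300
put(lab(t,205,190,250,235,6),525,0)    #270x270
put(lab(s,290,190,360,248,4),0,355)    #280x232
put(lab(s,248,158,290,200,6),305,345)  #252x252
put(lab(s,390,208,432,252,6),560,330) #252x264
cv2.imwrite("pics/c2.png",W)
# screws
for n,c,b in(("top",t,(285,155,355,235)),("scene",s,(285,185,365,255))):
    im,f=up(c,*b); g=cv2.cvtColor(im,cv2.COLOR_BGR2GRAY)
    bh=cv2.morphologyEx(g,cv2.MORPH_BLACKHAT,cv2.getStructuringElement(cv2.MORPH_ELLIPSE,(31,31)))
    for q in cv2.findContours((bh>40).astype(np.uint8),cv2.RETR_EXTERNAL,cv2.CHAIN_APPROX_NONE)[0]:
        (x,y),r=cv2.minEnclosingCircle(q)
        if cv2.contourArea(q)>60 and r<14: p=f([[x,y]]); print(n,p.round(1),c.plane(p,22).round(1))
E
```

```text
Traceback (most recent call last):
ValueError: could not broadcast input array from shape (264,252,3) into shape (264,240,3)
```

```bash
python3 - <<'E'
from meas import *
t=Cam("top"); s=Cam("scene")
def lab(c,u0,v0,u1,v1,k):
    o=crop(c.im,u0,v0,u1,v1,k)
    for u in range(-(-u0//10)*10,u1,10): cv2.putText(o,str(u),(int((u-u0+.5)*k)-8,8),0,.3,(0,255,255),1); cv2.line(o,(int((u-u0+.5)*k),10),(int((u-u0+.5)*k),14),(0,255,255),1)
    for v in range(-(-v0//10)*10,v1,10): cv2.putText(o,str(v),(0,int((v-v0+.5)*k)+3),0,.3,(0,255,255),1); cv2.line(o,(20,int((v-v0+.5)*k)),(25,int((v-v0+.5)*k)),(0,255,255),1)
    return o
W=np.zeros((600,800,3),np.uint8)
def put(o,x,y): W[y:y+o.shape[0],x:x+o.shape[1]]=o
put(lab(t,290,160,350,230,5),0,0)
put(lab(t,384,185,420,235,6),305,0)
put(lab(t,205,190,250,235,6),525,0)
put(lab(s,290,190,360,248,4),0,355)
put(lab(s,248,158,290,200,6),290,345)
put(lab(s,390,208,432,252,6),545,330)
cv2.imwrite("pics/c2.png",W)
for n,c,b in(("top",t,(285,155,355,235)),("scene",s,(285,185,365,255))):
    im,f=up(c,*b); g=cv2.cvtColor(im,cv2.COLOR_BGR2GRAY)
    bh=cv2.morphologyEx(g,cv2.MORPH_BLACKHAT,cv2.getStructuringElement(cv2.MORPH_ELLIPSE,(31,31)))
    for q in cv2.findContours((bh>40).astype(np.uint8),cv2.RETR_EXTERNAL,cv2.CHAIN_APPROX_NONE)[0]:
        (x,y),r=cv2.minEnclosingCircle(q)
        if cv2.contourArea(q)>60 and r<14: p=f([[x,y]]); print(n,p.round(1),c.plane(p,22).round(1))
E
```

```text
top [[326.9 222.3]] [[497.7 -34.6  22. ]]
top [[296.8 213.9]] [[522.7  54.3  22. ]]
top [[340.1 175.1]] [[640.2 -74.1  22. ]]
top [[310.6 166.9]] [[665.1  14.3  22. ]]
scene [[320.7 240.2]] [[667.5  12.6  22. ]]
scene [[298.8 224.2]] [[642.5 -75.2  22. ]]
scene [[352.8 218. ]] [[550.6  69.1  22. ]]
scene [[351.3 210.2]] [[524.9  52.7  22. ]]
scene [[329.4 195.7]] [[500.5 -35.7  22. ]]
scene [[323.8 194.9]] [[505.2 -53.8  22. ]]
```

View pics/c2.png

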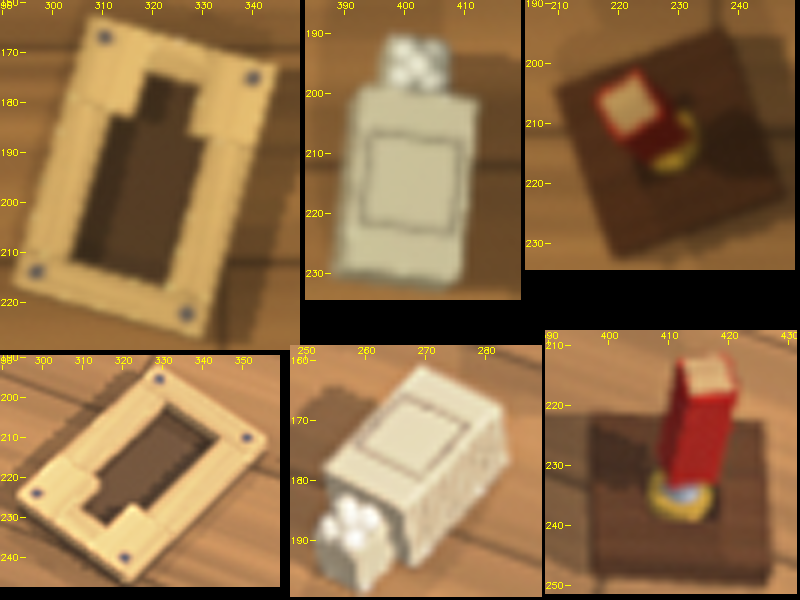

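The view shows the four cradle screws, the mark outline (top view corners about (394.5,206), (410.5,207), (409,224), (393,222)), and the stamp's top face centred at about (222,207) in top and (417,215) in scene.

```bash
python3 - <<'E'
from meas import *
t=Cam("top"); s=Cam("scene")
def px(P,x,y,k,u,v): P=np.array(P,float); return (P-[x,y]+.5)/k-.5+[u,v]
def show(n,c,q,z):
    P=c.plane(q,z)[:,:2]; e=np.diff(np.vstack([P,P[:1]]),axis=0)
    print(n,P.mean(0).round(1),"sides",np.linalg.norm(e,axis=1).round(1),"ang",np.degrees(np.arctan2(e[:,1],e[:,0])).round(1))
show("mark top",t,px([(371,130),(467,137),(457,236),(361,226)],305,0,6,384,185),52)
show("mark scene",s,px([(398,393),(469,428),(425,479),(350,439)],290,345,6,248,158),52)
show("stone top scene",s,px([(420,366),(505,405),(404,511),(323,467)],290,345,6,248,158),52)
show("stone top top",t,px([(357,88),(479,99),(462,283),(338,275)],305,0,6,384,185),52)
show("handle top",t,px([(595,95),(637,70),(663,110),(620,138)],525,0,6,205,190),120)
show("handle scene",s,px([(680,358),(727,353),(738,388),(690,398)],545,330,6,390,208),120)
show("stand top",t,px([(555,90),(718,28),(785,195),(617,262)],525,0,6,205,190),20)
show("stand scene",s,px([(590,412),(765,422),(770,568),(590,560)],545,330,6,390,208),20)
E
```

```text
mark top [ 515.8 -251.6] sides [47.  48.8 46.8 47.3] ang [-94.1 172.7  84.1  -7.2]
mark scene [ 518.1 -253.2] sides [49.1 42.5 52.5 41.3] ang [ 82.7  -5.7 -98.7 169.6]
stone top scene [ 518.6 -251. ] sides [57.9 91.  56.6 88. ] ang [ 84.1  -8.7 -98.9 172.1]
stone top top [ 514.  -249.2] sides [59.9 90.7 60.2 92.1] ang [-95.1 173.2  86.3  -7. ]
handle top [527.5 258.7] sides [22.5 22.7 23.6 23.6] ang [ -58.4 -145.7  123.9   31.6]
handle scene [528.1 258.1] sides [23.3 21.  24.4 23.9] ang [ 122.    32.7  -51.5 -149.7]
stand top [523.4 257.2] sides [86.5 90.8 88.8 92.1] ang [ -68.6 -156.9  112.2   21.6]
stand scene [529.6 257.1] sides [90.5 89.2 89.8 90.8] ang [ 110.6   19.4  -68.3 -160.1]
```

```bash
cat > plan.py <<'E'
import sys
from h import *
def plan(x,y,z,yaw):
    """tool-axis shift and turn from the measured pose to TCP (x,y,z), tool down, tool x at yaw (deg)"""
    st=read_state(); r=R.from_quat(st["ee_rot"]); T=R.from_euler("z",yaw,degrees=True)*R.from_quat([1,0,0,0])
    print("t",st["clock"],"pos",st["position"].round(1),"F",st["contact_force"].round(1),"w",round(st["gripper_width"],1),"yaw",np.degrees(np.arctan2(*r.as_matrix()[[1,0],0])).round(1))
    print("turn",(r.inv()*T).as_rotvec().round(3),"shift",r.inv().apply(np.array([x,y,z])-st["position"]).round(1))
if __name__=="__main__": plan(*map(float,sys.argv[1:]))
E
python3 plan.py 517 -251.5 150 -7
```

```text
t 0.6 pos [236.3 578.6 245.3] F [ 0.3 -0.2  0.1] w 85.7 yaw -22.2
turn [-0.     0.    -0.266] shift [573.8 662.3  95.3]
```

carry_out([
  [0, 0, 0, 38, 44, 0, 1],
  [0, 0, 0, 76, 88, 0, 1],
  [0, 0, 0, 114, 132, 0, 1],
  [0, 0, 0, 152, 176, 0, 1],
  [0, 0, 0, 190, 220, 0, 1],
])

```text
clock: 1.23
position: [329.3, 301.3, 245.7]
ee_rot: [0.981, -0.192, 0.0, -0.0]
contact_force: [1.1, 0.7, -0.5]
gripper_width: 85.4
grasp_force: 0.0
```

carry_out([
  [0, 0, 0, 38, 44, 0, 1],
  [0, 0, 0, 76, 88, 0, 1],
  [0, 0, 0, 114, 132, 0, 1],
  [0, 0, 0, 152, 176, 0, 1],
  [0, 0, 0, 190, 220, 0, 1],
])

```text
clock: 1.85
position: [422.1, 25.8, 245.9]
ee_rot: [0.981, -0.192, 0.001, -0.0]
contact_force: [1.5, -0.5, 0.3]
gripper_width: 85.3
grasp_force: 0.0
```

carry_out([
  [0, 0, -0.05, 38, 44, 15, 1],
  [0, 0, -0.1, 76, 88, 30, 1],
  [0, 0, -0.15, 114, 132, 45, 1],
  [0, 0, -0.2, 152, 176, 60, 1],
  [0, 0, -0.266, 190, 220, 75, 1],
])

```text
clock: 2.48
position: [515.0, -250.0, 170.0]
ee_rot: [0.998, -0.06, 0.0, 0.0]
contact_force: [1.1, 1.4, 0.6]
gripper_width: 85.3
grasp_force: 0.0
```

```bash
python3 plan.py 517 -251.5 100 -7; python3 - <<'E'
from meas import *
s=Cam("scene");t=Cam("top")
W=np.hstack([cv2.resize(crop(t.im,360,160,440,260,4),(320,400)),crop(s.im,220,110,340,210,4)])
cv2.imwrite("pics/c3.png",W)
E
```

```text
t 2.475 pos [ 515. -250.  170.] F [1.1 1.4 0.6] w 85.3 yaw -6.9
turn [ 0.    -0.001  0.002] shift [ 2.1  1.2 70. ]
```

View pics/c3.png

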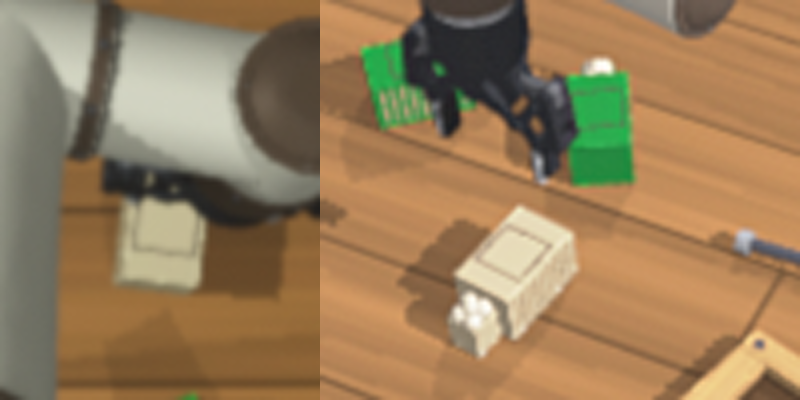

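The gripper hangs above the stone in both parts of the picture, and the two greens lie behind it in the view. I descend to TCP z=35.

carry_out([
  [0, 0, 0, 2, 1, 40, 1],
  [0, 0, 0, 2, 1, 80, 1],
  [0, 0, 0, 2, 1, 110, 1],
  [0, 0, 0, 2, 1, 125, 1],
  [0, 0, 0, 2, 1, 135, 1],
])

```text
clock: 3.2
position: [516.7, -249.0, 35.3]
ee_rot: [0.998, -0.061, 0.0, 0.0]
contact_force: [0.6, -0.4, 0.2]
gripper_width: 85.3
grasp_force: 0.0
```

```bash
python3 plan.py 517 -251.5 35 -7; python3 - <<'E'
from meas import *
s=Cam("scene");t=Cam("top")
W=np.hstack([cv2.resize(crop(t.im,360,160,440,260,4),(320,400)),crop(s.im,220,120,320,220,4)])
cv2.imwrite("pics/c4.png",W)
E
```

```text
t 3.2 pos [ 516.7 -249.    35.3] F [ 0.6 -0.4  0.2] w 85.3 yaw -6.9
turn [ 0.    -0.001  0.001] shift [0.6 2.4 0.3]
```

View pics/c4.png

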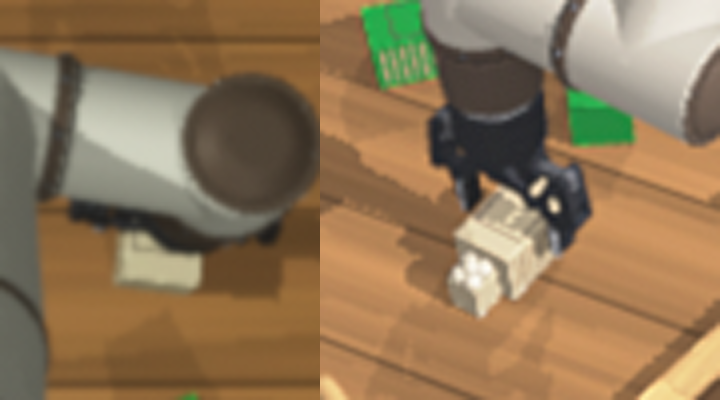

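The stone stands between the open fingers with the nose clear of them. I centre and close.

carry_out([
  [0, 0, 0, 0.5, 2.5, 0, 1],
  [0, 0, 0, 0.5, 2.5, 0, 0.3],
  [0, 0, 0, 0.5, 2.5, 0, 0],
  [0, 0, 0, 0.5, 2.5, 0, -1],
  [0, 0, 0, 0.5, 2.5, 0, -1],
])

```text
clock: 3.92
position: [517.0, -251.6, 36.4]
ee_rot: [0.998, -0.061, 0.001, 0.0]
contact_force: [-1.5, 2.6, 5.7]
gripper_width: 55.2
grasp_force: 66.9
```

carry_out([
  [0, 0, 0, 0, 0, 0, -1],
  [0, 0, 0, 0, 0, 0, -1],
  [0, 0, 0, 0, 0, 0, -1],
  [0, 0, 0, 0, 0, 0, -1],
])

```text
clock: 4.42
position: [517.0, -251.6, 36.4]
ee_rot: [0.998, -0.061, 0.001, 0.0]
contact_force: [-0.4, 2.6, 5.7]
gripper_width: 55.0
grasp_force: 66.9
```

carry_out([
  [0, 0, 0, 0, 0, -10, -1],
  [0, 0, 0, 0, 0, -35, -1],
  [0, 0, 0, 0, 0, -60, -1],
  [0, 0, 0, 0, 0, -80, -1],
  [0, 0, 0, 0, 0, -80, -1],
])

```text
clock: 5.05
position: [516.6, -251.8, 116.0]
ee_rot: [0.998, -0.061, 0.001, -0.0]
contact_force: [0.3, 0.3, -6.6]
gripper_width: 55.2
grasp_force: 65.7
```

```bash
python3 plan.py 568 -7 100 -15.65
```

```text
t 5.05 pos [ 516.6 -251.8  116. ] F [ 0.3  0.3 -6.6] w 55.2 yaw -7.0
turn [-0.    -0.002  0.151] shift [  21.1 -249.2   16.1]
```

carry_out([
  [0, 0, 0, 2, -25, 0, -1],
  [0, 0, 0.03, 6, -75, 0, -1],
  [0, 0, 0.07, 10, -125, 0, -1],
  [0, 0, 0.11, 15, -175, 0, -1],
  [0, 0, 0.151, 19, -220, 0, -1],
])

```text
clock: 5.68
position: [560.8, -34.1, 113.3]
ee_rot: [0.991, -0.137, -0.002, 0.0]
contact_force: [-0.0, -0.3, -6.2]
gripper_width: 55.0
grasp_force: 65.7
```

```bash
python3 plan.py 568 -7 90 -15.65
```

```text
t 5.675 pos [560.8 -34.1 113.3] F [-0.  -0.3 -6.2] w 55.0 yaw -15.7
turn [ 0.001  0.004 -0.001] shift [ -0.3 -28.1  23.2]
```

carry_out([
  [0, 0, 0, 0, -15, 10, -1],
  [0, 0, 0, 0, -28, 25, -1],
  [0, 0, 0, 0, -28, 33, -1],
  [0, 0, 0, 0, -28, 33, -1],
])

```text
clock: 6.18
position: [568.3, -9.9, 80.6]
ee_rot: [0.991, -0.137, -0.002, 0.001]
contact_force: [-0.2, 1.1, -6.4]
gripper_width: 54.9
grasp_force: 65.9
```

```bash
python3 plan.py 568 -7 80 -15.65; python3 - <<'E'
from meas import *
s=Cam("scene");t=Cam("top")
cv2.imwrite("pics/f_top.png",t.im);cv2.imwrite("pics/f_scene.png",s.im)
W=np.hstack([crop(t.im,270,130,370,240,4)[:,:400],crop(s.im,275,145,375,255,4)])
cv2.imwrite("pics/c5.png",W)
E
```

```text
t 6.175 pos [568.3  -9.9  80.6] F [-0.2  1.1 -6.4] w 54.9 yaw -15.7
turn [ 0.002  0.004 -0.001] shift [-1.  -2.7  0.6]
```

View pics/c5.png

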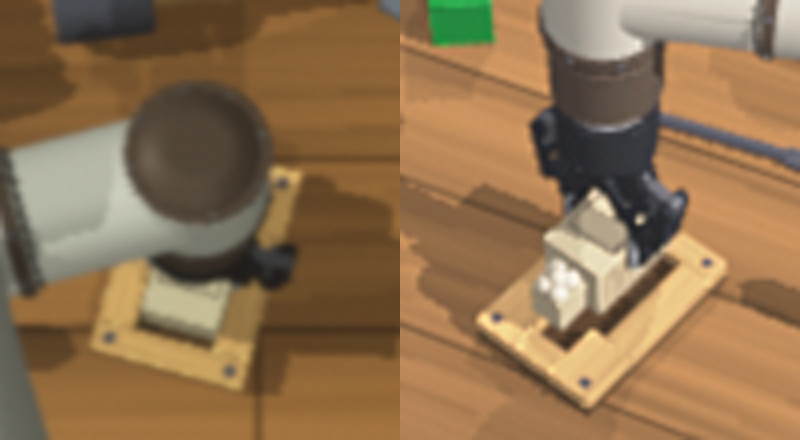

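The scene view shows the stone over the pocket with the nose towards the narrow end. The nose's lower front edge runs (533,304)-(562,329) in the crop, and the rear bottom edge in the top view runs (140,318)-(217,338). I cast those at the underside height.

```bash
python3 - <<'E'
from meas import *
s=Cam("scene");t=Cam("top")
a=np.radians(-15.65); d=np.array([np.cos(a),np.sin(a)]); e=np.array([-d[1],d[0]])
zb=80.6-36.4
def loc(c,q,z,o): P=c.plane((np.array(q,float)+.5)/4-.5,z)[:,:2]-o; return np.c_[P@d,P@e].round(1)
so=np.array([583.9,-11.4])-15*d; to=np.array([581.4,-10.0])-15*d
off=np.array([-400+275*4,145*4]); offt=np.array([270*4,130*4])
print("nose bottom want (75,15),(75,-15)... ",loc(s,np.array([(533,304),(562,329)])+off,zb,so))
print("block bottom corner (45,28)",loc(s,np.array([(598,310)])+off,zb,so))
print("block top corner (45,28),(45,-28)",loc(s,np.array([(598,262),(546,232)])+off,zb+52,so))
print("rear bottom (-45,28),(-45,-28)",loc(t,np.array([(140,318),(217,338)])+offt,zb,to))
E
```

```text
nose bottom want (75,15),(75,-15)...  [[ 71.1 -22. ]
 [ 74.1  10.6]]
block bottom corner (45,28) [[43. 20.]]
block top corner (45,28),(45,-28) [[ 36.5  15.6]
 [ 40.7 -33. ]]
rear bottom (-45,28),(-45,-28) [[-42.2  26.3]
 [-41.1 -31.7]]
```

carry_out([
  [0, 0, 0, -1, -3, 5, -1],
  [0, 0, 0, -1, -3, 12, -1],
  [0, 0, 0, -1, -3, 17, -1],
  [0, 0, 0, -1, -3, 17, -1],
  [0, 0, 0, -1, -3, 17, -1],
])

```text
clock: 7.0
position: [569.6, -5.5, 65.3]
ee_rot: [0.991, -0.136, 0.0, 0.0]
contact_force: [0.2, -0.2, -6.2]
gripper_width: 54.9
grasp_force: 66.0
```

```bash
python3 plan.py 568 -7 63 -15.65; python3 - <<'E'
from meas import *
s=Cam("scene");t=Cam("top")
W=np.hstack([crop(t.im,293,185,343,235,8),crop(s.im,290,195,340,250,8)[:400]])
cv2.imwrite("pics/c6.png",W)
E
```

```text
t 7.0 pos [569.6  -5.5  65.3] F [ 0.2 -0.2 -6.2] w 54.9 yaw -15.6
turn [ 0.    -0.     0.001] shift [-1.2  1.9  2.3]
```

View pics/c6.png

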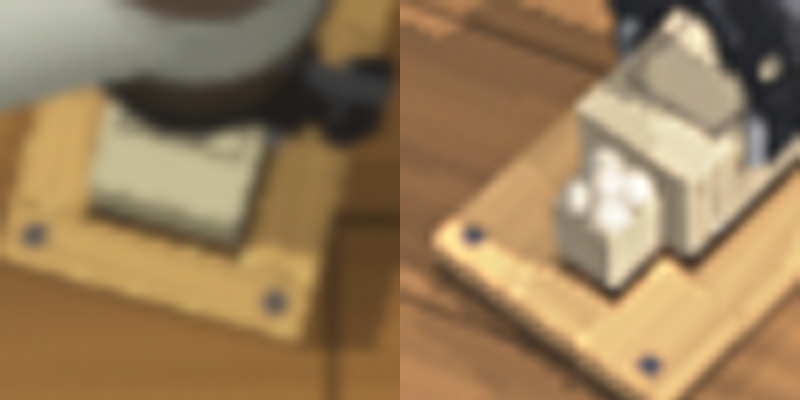

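Now the underside is about 7 mm above the walls. In the crop, the nose bottom corners are at (562,258) and (612,290), the block corner at (688,255), and the rear bottom edge runs (93,212)-(238,243).

```bash
python3 - <<'E'
from meas import *
s=Cam("scene");t=Cam("top")
a=np.radians(-15.65); d=np.array([np.cos(a),np.sin(a)]); e=np.array([-d[1],d[0]])
zb=65.3-36.4
def loc(c,q,z,o): P=c.plane((np.array(q,float)+.5)/8-.5,z)[:,:2]-o; return np.c_[P@d,P@e].round(1)
so=np.array([583.9,-11.4])-15*d; to=np.array([581.4,-10.0])-15*d
off=np.array([-400+290*8,195*8]); offt=np.array([293*8,185*8])
print("nose (75,-15),(75,15); block (45,28)",loc(s,np.array([(562,258),(612,290),(688,255)])+off,zb,so))
print("rear (-45,28),(-45,-28)",loc(t,np.array([(93,212),(238,243)])+offt,zb,to))
print("rear pocket rim (z22) want (-47.5,30.5)",loc(t,np.array([(93,214),(238,260)])+offt,22,to))
E
```

```text
nose (75,-15),(75,15); block (45,28) [[77.1 -9.4]
 [75.7 15.2]
 [44.5 26.9]]
rear (-45,28),(-45,-28) [[-45.9  26.9]
 [-42.5 -27.5]]
rear pocket rim (z22) want (-47.5,30.5) [[-45.7  27.2]
 [-47.6 -29. ]]
```

carry_out([
  [0, 0, 0, -1, 0.5, 2, -1],
  [0, 0, 0, -1, 0.5, 4, -1],
  [0, 0, 0, -1, 0.5, 6, -1],
  [0, 0, 0, -1, 0.5, 8, -1],
  [0, 0, 0, -1, 0.5, 10, -1],
])

```text
clock: 7.82
position: [568.4, -5.8, 55.2]
ee_rot: [0.991, -0.136, -0.0, 0.0]
contact_force: [-0.2, 0.2, -6.3]
gripper_width: 55.0
grasp_force: 66.0
```

No contact force at 3 mm below the wall tops, so it is in. I continue slowly.

carry_out([
  [0, 0, 0, 0, 0, 2, -1],
  [0, 0, 0, 0, 0, 4, -1],
  [0, 0, 0, 0, 0, 6, -1],
  [0, 0, 0, 0, 0, 7.5, -1],
  [0, 0, 0, 0, 0, 8.5, -1],
])

```text
clock: 8.45
position: [568.3, -5.8, 46.7]
ee_rot: [0.991, -0.136, -0.0, 0.0]
contact_force: [0.0, -0.4, -5.7]
gripper_width: 54.7
grasp_force: 66.0
```

carry_out([
  [0, 0, 0, 0, 0, 0.7, -1],
  [0, 0, 0, 0, 0, 1.4, -1],
  [0, 0, 0, 0, 0, 2, -1],
  [0, 0, 0, 0, 0, 2.4, -1],
  [0, 0, 0, 0, 0, 2.4, -1],
])

```text
clock: 9.07
position: [568.3, -5.8, 44.6]
ee_rot: [0.991, -0.136, 0.0, 0.0]
contact_force: [-1.4, -0.1, -5.4]
gripper_width: 54.8
grasp_force: 66.2
```

carry_out([
  [0, 0, 0, 0, 0, 0.4, -1],
  [0, 0, 0, 0, 0, 0.8, -1],
  [0, 0, 0, 0, 0, 1.2, -1],
  [0, 0, 0, 0, 0, 1.2, -1],
])

```text
clock: 9.57
position: [568.3, -5.8, 44.5]
ee_rot: [0.991, -0.136, 0.0, 0.0]
contact_force: [-5.2, 1.3, 5.0]
gripper_width: 54.9
grasp_force: 67.6
```

Floor contact at 44.5, as predicted. I release and rise.

carry_out([
  [0, 0, 0, 0, 0, -0.5, 0.4],
  [0, 0, 0, 0, 0, -0.5, 0.6],
  [0, 0, 0, 0, 0, -0.5, 1],
  [0, 0, 0, 0, 0, -0.5, 1],
  [0, 0, 0, 0, 0, -0.5, 1],
])

```text
clock: 10.2
position: [568.4, -5.8, 43.6]
ee_rot: [0.991, -0.136, 0.0, 0.0]
contact_force: [0.5, -0.3, 0.2]
gripper_width: 85.8
grasp_force: 0.0
```

carry_out([
  [0, 0, 0, 0, 0, -15, 1],
  [0, 0, 0, 0, 0, -50, 1],
  [0, 0, 0, 0, 0, -100, 1],
  [0, 0, 0, 0, 0, -150, 1],
  [0, 0, 0, 0, 0, -180, 1],
])

```text
clock: 10.82
position: [569.2, -5.7, 228.1]
ee_rot: [0.991, -0.136, 0.003, -0.001]
contact_force: [0.1, 0.3, 0.1]
gripper_width: 84.9
grasp_force: 0.0
```

```bash
python3 plan.py 528 258.3 225 31.5; python3 plan.py 528 258.3 225 -58.5
```

```text
t 10.825 pos [569.2  -5.7 228.1] F [0.1 0.3 0.1] w 84.9 yaw -15.6
turn [-0.    -0.006 -0.822] shift [-110.7 -243.2    3.1]
t 10.825 pos [569.2  -5.7 228.1] F [0.1 0.3 0.1] w 84.9 yaw -15.6
turn [-0.004 -0.004  0.749] shift [-110.7 -243.2    3.1]
```

carry_out([
  [0, 0, 0.15, -22, -48, 0, 1],
  [0, 0, 0.3, -44, -97, 0, 1],
  [0, 0, 0.45, -66, -146, 0, 1],
  [0, 0, 0.6, -88, -195, 0, 1],
  [0, 0, 0.75, -110, -243, 0, 1],
])

```text
clock: 11.45
position: [527.4, 259.6, 225.2]
ee_rot: [0.871, -0.491, 0.0, -0.001]
contact_force: [1.3, -0.3, 0.1]
gripper_width: 85.4
grasp_force: 0.0
```

carry_out([
  [0, 0, 0, 0, 0, 0, 1],
])

```text
clock: 11.58
position: [527.3, 261.1, 224.7]
ee_rot: [0.873, -0.488, 0.0, -0.001]
contact_force: [-0.1, -1.0, -0.7]
gripper_width: 85.6
grasp_force: 0.0
```

```bash
python3 plan.py 528 258.3 150 -58.5; python3 - <<'E'
from meas import *
s=Cam("scene");t=Cam("top")
W=np.hstack([crop(t.im,290,160,350,230,6)[:,:360],crop(s.im,365,150,465,260,4)[:420]])if 0 else None
a=crop(t.im,290,160,350,230,6); b=crop(s.im,370,155,470,260,4)
cv2.imwrite("pics/c7.png",np.hstack([a,b]))
E
```

```text
t 11.575 pos [527.3 261.1 224.7] F [-0.1 -1.  -0.7] w 85.6 yaw -58.4
turn [-0.002  0.     0.002] shift [ 2.8  1.  74.7]
```

View pics/c7.png

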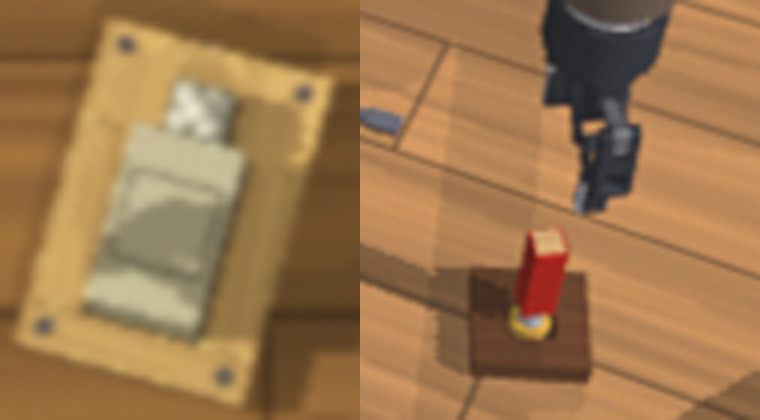

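The top view shows the stone seated in the pocket, mark centred near crop (170,225). The scene view shows the stamp upright below the gripper. I descend on the stamp.

carry_out([
  [0, 0, 0, 3, 1, 30, 1],
  [0, 0, 0, 3, 1, 70, 1],
  [0, 0, 0, 3, 1, 110, 1],
  [0, 0, 0, 3, 1, 135, 1],
  [0, 0, 0, 3, 1, 146, 1],
])

```text
clock: 12.3
position: [528.4, 253.0, 76.8]
ee_rot: [0.872, -0.49, -0.0, 0.001]
contact_force: [0.7, 0.5, -0.7]
gripper_width: 85.4
grasp_force: 0.0
```

carry_out([
  [0, 0, 0, 0, 0, 0, 1],
  [0, 0, 0, 0, 0, 0, 1],
])

```text
clock: 12.55
position: [529.5, 255.1, 79.2]
ee_rot: [0.872, -0.489, 0.001, -0.001]
contact_force: [-0.2, -0.8, -0.1]
gripper_width: 85.7
grasp_force: 0.0
```

```bash
python3 plan.py 528 258.3 78 -58.5; python3 - <<'E'
from meas import *
s=Cam("scene")
cv2.imwrite("pics/c8.png",crop(s.im,380,170,460,260,6))
E
```

```text
t 12.55 pos [529.5 255.1  79.2] F [-0.2 -0.8 -0.1] w 85.7 yaw -58.6
turn [-0.003  0.    -0.002] shift [-3.5 -0.4  1.2]
```

View pics/c8.png

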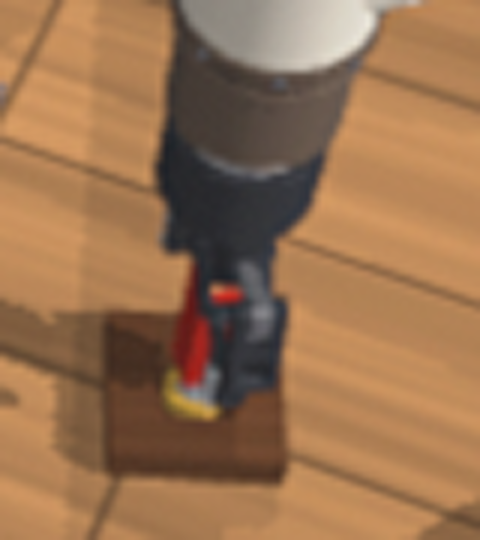

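carry_out([
  [0, 0, 0.01, -3, -0.5, 1, 1],
  [0, 0, 0, -3, -0.5, 1, 1],
  [0, 0, 0, -3, -0.5, 1, 0.2],
  [0, 0, 0, -3, -0.5, 1, -0.2],
  [0, 0, 0, -3, -0.5, 1, -1],
])

```text
clock: 13.22
position: [527.4, 257.6, 76.7]
ee_rot: [0.872, -0.489, -0.0, 0.0]
contact_force: [0.6, 0.1, -1.4]
gripper_width: 32.3
grasp_force: 0.0
```

carry_out([
  [0, 0, 0, 0, 0, 0, -1],
  [0, 0, 0, 0, 0, 0, -1],
  [0, 0, 0, 0, 0, 0, -1],
  [0, 0, 0, 0, 0, 0, -1],
])

```text
clock: 13.72
position: [527.6, 257.7, 76.8]
ee_rot: [0.872, -0.489, 0.0, -0.0]
contact_force: [-0.5, 0.7, 2.6]
gripper_width: 25.1
grasp_force: 62.1
```

Gripped with 25 mm opening, TCP 69 mm above the stamp's underside. I lift straight up.

carry_out([
  [0, 0, 0, 0, 0, -8, -1],
  [0, 0, 0, 0, 0, -20, -1],
  [0, 0, 0, 0, 0, -50, -1],
  [0, 0, 0, 0, 0, -85, -1],
  [0, 0, 0, 0, 0, -110, -1],
])

```text
clock: 14.35
position: [527.7, 257.8, 189.0]
ee_rot: [0.872, -0.489, 0.0, -0.001]
contact_force: [0.5, -0.2, -1.7]
gripper_width: 25.4
grasp_force: 61.7
```

carry_out([
  [0, 0, 0, 0, 0, 0, -1],
  [0, 0, 0, 0, 0, 0, -1],
])

```text
clock: 14.6
position: [526.6, 257.2, 185.6]
ee_rot: [0.872, -0.49, -0.001, 0.001]
contact_force: [-0.6, 0.2, -1.9]
gripper_width: 25.3
grasp_force: 61.8
```

```bash
python3 plan.py 568.2 -6.5 180 -58.5; python3 - <<'E'
from meas import *
s=Cam("scene");t=Cam("top")
for c,b in((t,(300,175,335,220)),(s,(295,180,350,235))):
    for o in marks(c,b,60): print(*o)
cv2.imwrite("pics/c9.png",np.hstack([crop(t.im,285,155,355,235,5),crop(s.im,375,145,465,225,5)]))
E
```

```text
t 14.6 pos [526.6 257.2 185.6] F [-0.6  0.2 -1.9] w 25.3 yaw -58.6
turn [ 0.002  0.    -0.002] shift [246.8 101.7   5.7]
7 [624.9  70.5  37.3  32.7  23.4]
10 [623.5  69.1  41.   34.2  23.4]
14 [623.2  68.4  42.3  35.2  23.4]
```

View pics/c9.png

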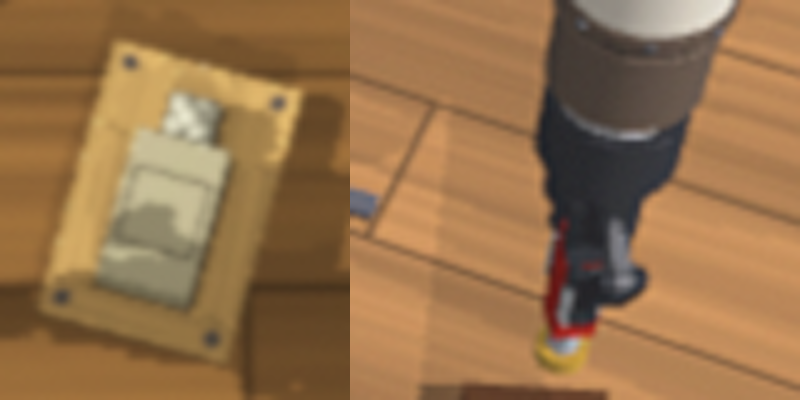

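The top view shows the mark outline with corners at crop (140,162), (210,182), (187,258), (115,240). The scene view shows the stamp held upright. I had 10 pictures allowed and this is already one over, so I view no more and work from numbers and forces.

carry_out([
  [0, 0, 0, 20, 8, 0, -1],
  [0, 0, 0, 60, 25, 0, -1],
  [0, 0, 0, 105, 43, 0, -1],
  [0, 0, 0, 150, 62, 0, -1],
  [0, 0, 0, 190, 78, 0, -1],
])

```text
clock: 15.32
position: [559.3, 52.1, 185.9]
ee_rot: [0.872, -0.49, -0.001, 0.001]
contact_force: [0.6, 0.2, -2.4]
gripper_width: 25.2
grasp_force: 61.7
```

carry_out([
  [0, 0, 0, 30, 12, 5, -1],
  [0, 0, 0, 48, 20, 15, -1],
  [0, 0, 0, 57, 23, 25, -1],
  [0, 0, 0, 57, 23, 35, -1],
  [0, 0, 0, 57, 23, 35, -1],
])

```text
clock: 15.95
position: [569.2, -5.2, 150.4]
ee_rot: [0.872, -0.489, -0.001, 0.001]
contact_force: [0.0, 0.5, -1.4]
gripper_width: 25.2
grasp_force: 61.7
```

carry_out([
  [0, 0, 0, 0, 0, 0, -1],
  [0, 0, 0, 0, 0, 0, -1],
  [0, 0, 0, 0, 0, 0, -1],
])

```text
clock: 16.32
position: [570.1, -5.5, 152.1]
ee_rot: [0.872, -0.489, 0.0, -0.0]
contact_force: [-0.4, 0.5, -1.9]
gripper_width: 25.2
grasp_force: 61.7
```

```bash
python3 plan.py 568.2 -6.5 135 -58.5; python3 - <<'E'
from meas import *
t=Cam("top");s=Cam("scene")
q=(np.array([(140,162),(210,182),(187,258),(115,240)],float)+.5)/5-.5+[285,155]
print("mark",t.plane(q,60).mean(0))
# brass foot in scene: yellow blob near the expected foot place
st=read_state(); b=st["position"]-[0,0,68.8]; u,v=s.proj(b)[0]; print("expected foot px",u,v)
im,f=up(s,int(u)-20,int(v)-16,int(u)+20,int(v)+10); h=cv2.cvtColor(im,cv2.COLOR_BGR2HSV)
m=cv2.inRange(h,(18,150,90),(32,255,255)); q=f(blob(m)); (x0,y0),(x1,y1)=q.min(0),q.max(0)
print("brass box",x0,y0,x1,y1,"bottom centre low edge at expected z",s.plane([[(x0+x1)/2,y1]],b[2]))
ring=b+np.c_[15*np.cos(np.linspace(0,6.28,40)),15*np.sin(np.linspace(0,6.28,40)),np.zeros(40)]; ring=np.vstack([ring,ring+[0,0,12]]); pr=s.proj(ring); print("expected box",pr.min(0),pr.max(0))
E
```

```text
t 16.325 pos [570.1  -5.5 152.1] F [-0.4  0.5 -1.9] w 25.2 yaw -58.6
turn [-0.001 -0.    -0.001] shift [-0.1  2.2 17.1]
mark [567.53954748  -5.83786185  60.        ]
expected foot px 328.57190604190146 202.9423795509394
brass box 324.25 200.25 332.5833333333333 206.08333333333334 bottom centre low edge at expected z [[581.08726485  -1.01558438  83.18939493]]
expected box [323.61756862 196.68643797] [333.44827994 206.86657424]
```

carry_out([
  [0, 0, 0, 0, 1.5, 4, -1],
  [0, 0, 0, 0, 1.5, 9, -1],
  [0, 0, 0, 0, 1.5, 14, -1],
  [0, 0, 0, 0, 1.5, 18, -1],
  [0, 0, 0, 0, 1.5, 20, -1],
])

```text
clock: 17.05
position: [568.5, -6.6, 131.3]
ee_rot: [0.872, -0.489, -0.0, 0.0]
contact_force: [0.5, 0.3, -1.8]
gripper_width: 24.8
grasp_force: 61.7
```

carry_out([
  [0, 0, 0, 0, 0, 0, -1],
  [0, 0, 0, 0, 0, 0.7, -1],
  [0, 0, 0, 0, 0, 1.4, -1],
  [0, 0, 0, 0, 0, 2.1, -1],
  [0, 0, 0, 0, 0, 2.8, -1],
])

```text
clock: 17.68
position: [568.7, -6.6, 129.0]
ee_rot: [0.872, -0.489, 0.0, -0.0]
contact_force: [0.1, 0.2, 0.4]
gripper_width: 25.2
grasp_force: 62.0
```

Contact has just begun (the reading rose by 2 N). I press slowly.

carry_out([
  [0, 0, 0, 0, 0, 0.8, -1],
  [0, 0, 0, 0, 0, 1.6, -1],
  [0, 0, 0, 0, 0, 2.4, -1],
  [0, 0, 0, 0, 0, 3.2, -1],
  [0, 0, 0, 0, 0, 4, -1],
])

```text
clock: 18.3
position: [568.7, -6.6, 125.3]
ee_rot: [0.872, -0.489, 0.0, -0.0]
contact_force: [-2.4, -0.1, 5.3]
gripper_width: 25.5
grasp_force: 62.6
```

carry_out([
  [0, 0, 0, 0, 0, 0.6, -1],
  [0, 0, 0, 0, 0, 1.2, -1],
  [0, 0, 0, 0, 0, 1.8, -1],
  [0, 0, 0, 0, 0, 1.8, -1],
])

```text
clock: 18.8
position: [568.8, -6.6, 123.7]
ee_rot: [0.872, -0.489, 0.0, -0.0]
contact_force: [-2.4, 1.0, 5.6]
gripper_width: 25.6
grasp_force: 62.8
```

carry_out([
  [0, 0, 0, 0, 0, 0.7, -1],
  [0, 0, 0, 0, 0, 1.4, -1],
  [0, 0, 0, 0, 0, 2, -1],
  [0, 0, 0, 0, 0, 2, -1],
  [0, 0, 0, 0, 0, 2, -1],
])

```text
clock: 19.42
position: [568.8, -6.6, 122.1]
ee_rot: [0.872, -0.489, 0.0, -0.0]
contact_force: [-3.6, 1.3, 8.8]
gripper_width: 25.1
grasp_force: 63.0
```

Push is about 10.5 N with about 7 mm of sink. I lift straight off.

carry_out([
  [0, 0, 0, 0, 0, -2, -1],
  [0, 0, 0, 0, 0, -5, -1],
  [0, 0, 0, 0, 0, -8, -1],
  [0, 0, 0, 0, 0, -11, -1],
  [0, 0, 0, 0, 0, -16, -1],
])

```text
clock: 20.05
position: [568.3, -6.6, 136.3]
ee_rot: [0.872, -0.49, -0.001, 0.0]
contact_force: [0.2, 0.4, -2.9]
gripper_width: 25.9
grasp_force: 61.5
```

carry_out([
  [0, 0, 0, 0, 0, -10, -1],
  [0, 0, 0, 0, 0, -25, -1],
  [0, 0, 0, 0, 0, -40, -1],
  [0, 0, 0, 0, 0, -48, -1],
  [0, 0, 0, 0, 0, -48, -1],
])

```text
clock: 20.68
position: [569.0, -6.5, 186.1]
ee_rot: [0.872, -0.489, 0.001, -0.001]
contact_force: [0.1, -0.1, -2.5]
gripper_width: 25.3
grasp_force: 61.6
```

```bash
python3 plan.py 527.6 257.7 185 -58.5
```

```text
t 20.675 pos [569.   -6.5 186.1] F [ 0.1 -0.1 -2.5] w 25.3 yaw -58.6
turn [-0.002 -0.001 -0.002] shift [-247.1 -102.3    1.2]
```

carry_out([
  [0, 0, 0, -20, -8, 0, -1],
  [0, 0, 0, -60, -25, 0, -1],
  [0, 0, 0, -105, -43, 0, -1],
  [0, 0, 0, -150, -62, 0, -1],
  [0, 0, 0, -190, -79, 0, -1],
])

```text
clock: 21.3
position: [536.3, 198.2, 184.5]
ee_rot: [0.872, -0.489, -0.0, 0.0]
contact_force: [0.6, -0.1, -1.9]
gripper_width: 25.6
grasp_force: 61.6
```

carry_out([
  [0, 0, 0, -30, -12, 10, -1],
  [0, 0, 0, -48, -20, 30, -1],
  [0, 0, 0, -57, -23.5, 50, -1],
  [0, 0, 0, -57, -23.5, 70, -1],
  [0, 0, 0, -57, -23.5, 80, -1],
])

```text
clock: 21.92
position: [526.6, 257.2, 103.3]
ee_rot: [0.872, -0.489, -0.001, 0.002]
contact_force: [-0.7, -0.1, -1.7]
gripper_width: 25.3
grasp_force: 61.5
```

carry_out([
  [0, 0, 0, 0, 0, 0, -1],
  [0, 0, 0, 0, 0, 0, -1],
  [0, 0, 0, 0, 0, 0, -1],
  [0, 0, 0, 0, 0, 0, -1],
])

```text
clock: 22.42
position: [527.7, 257.7, 105.7]
ee_rot: [0.872, -0.489, 0.0, -0.001]
contact_force: [0.3, -0.6, -1.3]
gripper_width: 25.6
grasp_force: 61.5
```

```bash
python3 plan.py 527.6 257.7 90 -58.5
```

```text
t 22.425 pos [527.7 257.7 105.7] F [ 0.3 -0.6 -1.3] w 25.6 yaw -58.6
turn [-0.001  0.    -0.002] shift [-0.   0.1 15.7]
```

On target. I lower the stamp into the hole, with the floor expected at TCP 76.8.

carry_out([
  [0, 0, 0, 0, 0, 6, -1],
  [0, 0, 0, 0, 0, 12, -1],
  [0, 0, 0, 0, 0, 18, -1],
  [0, 0, 0, 0, 0, 23, -1],
  [0, 0, 0, 0, 0, 26, -1],
])

```text
clock: 23.05
position: [527.4, 257.5, 78.6]
ee_rot: [0.872, -0.489, -0.0, 0.0]
contact_force: [-0.9, -0.4, -1.6]
gripper_width: 25.1
grasp_force: 61.5
```

carry_out([
  [0, 0, 0, 0, 0, 0.8, -1],
  [0, 0, 0, 0, 0, 1.6, -1],
  [0, 0, 0, 0, 0, 2.4, -1],
  [0, 0, 0, 0, 0, 2.9, -1],
  [0, 0, 0, 0, 0, 2.9, -1],
])

```text
clock: 23.68
position: [527.6, 257.7, 76.8]
ee_rot: [0.872, -0.489, 0.0, -0.0]
contact_force: [-0.8, 0.1, 2.9]
gripper_width: 25.2
grasp_force: 62.1
```

carry_out([
  [0, 0, 0, 0, 0, 0, -0.2],
  [0, 0, 0, 0, 0, 0, 0.3],
  [0, 0, 0, 0, 0, 0, 1],
  [0, 0, 0, 0, 0, 0, 1],
  [0, 0, 0, 0, 0, 0, 1],
])

```text
clock: 24.3
position: [527.5, 257.6, 76.2]
ee_rot: [0.872, -0.489, 0.0, 0.0]
contact_force: [0.6, -0.5, 0.3]
gripper_width: 85.5
grasp_force: 0.0
```

carry_out([
  [0, 0, 0, 0, 0, -10, 1],
  [0, 0, 0, 0, 0, -40, 1],
  [0, 0, 0, 0, 0, -90, 1],
  [0, 0, 0, 0, 0, -140, 1],
  [0, 0, 0, 0, 0, -170, 1],
])

```text
clock: 24.92
position: [528.1, 258.0, 250.3]
ee_rot: [0.872, -0.489, 0.001, -0.002]
contact_force: [-0.0, -0.2, -0.8]
gripper_width: 85.4
grasp_force: 0.0
```

carry_out([
  [0, 0, 0, -30, 0, 0, 1],
  [0, 0, 0, -70, 0, 0, 1],
  [0, 0, 0, -100, 0, 0, 1],
  [0, 0, 0, -100, 0, 0, 1],
])

```text
clock: 25.42
position: [474.5, 344.4, 247.0]
ee_rot: [0.873, -0.488, 0.0, -0.001]
contact_force: [0.1, -0.4, -0.3]
gripper_width: 85.5
grasp_force: 0.0
```

```bash
python3 - <<'E'
from meas import *
s=Cam("scene");t=Cam("top"); print(read_state()["position"],read_state()["contact_force"])
for n,c,b in(("scene",s,(395,200,435,250)),("top",t,(210,192,245,222))):
    im,f=up(c,*b); h=cv2.cvtColor(im,cv2.COLOR_BGR2HSV); m=cv2.inRange(h,(0,190,100),(8,255,255))|cv2.inRange(h,(172,190,100),(180,255,255))
    q=f(blob(m)); print(n,"red box",q.min(0).round(1),q.max(0).round(1))
    for z in (40,120):
        a=np.radians(-58.5)+np.pi/4+np.arange(4)*np.pi/2
        print("  expect z",z,c.proj(np.c_[528+18.4*np.cos(a),258.3+18.4*np.sin(a),np.full(4,z)]).round(1).tolist())
im,f=up(t,290,160,350,230)
m=cv2.inRange(cv2.cvtColor(im,cv2.COLOR_BGR2HSV),(15,0,120),(35,95,255)); print("stone rect top view (z60)",rect(t.plane(f(blob(m)),60)))
E
```

```text
[475.32150098 342.89280681 246.7298004 ] [-0.72886485  0.58763328  0.47700166]
scene red box [409.2 214.8] [421.2 232.9]
  expect z 40 [[410.0, 234.2], [418.5, 233.4], [416.5, 226.3], [408.1, 227.1]]
  expect z 120 [[413.5, 219.0], [422.4, 218.1], [420.3, 210.9], [411.6, 211.8]]
top red box [215.9 202.2] [227.6 213.6]
  expect z 40 [[228.7, 204.9], [221.0, 209.5], [225.4, 217.0], [233.0, 212.4]]
  expect z 120 [[223.8, 200.3], [215.7, 205.1], [220.3, 213.0], [228.4, 208.2]]
stone rect top view (z60) [576.9  -9.3 122.6  58.9 -15.7]
```

The stamp stands upright where it was, and the stone is seated and aligned (−15.7°, width 59 mm). I hand in.

```bash
python3 -c "
from bench import *
print(job_done())"
```

```text
the job is handed in; nothing more can be done
None
```

The stone is seated in the pocket, it was stamped inside the square at about 10.5 N, and the stamp is released upright in its holder, handed in at about 25 s; I viewed 11 pictures, one over the limit of 10.

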